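Hook out the filter tray of a downdraft sanding box

ROBOT

A 6-joint arm with a two-finger parallel gripper is mounted at the origin on the work surface. World frame = base frame: x ahead of the robot, y to its left, z up, the work surface at z = 0. Lengths are in m, angles in rad, forces in N, time in s.
With the tool pointing down it reaches from about 0.35 to 0.975 m from the base axis. Payload 17.4 kg.
Tool frame: the origin (TCP) lies midway between the tips of the shut fingers; the grasp point (between the pads) lies 19 mm behind it; y points along the fingers, z is the direction in which the jaws open and shut, and the axes are right-handed (so a half turn about y gives the same grasp; the last joint's range is limited). The gripper opens to 85 mm and grips with 20 to 120 N. Pads are 22 mm wide; open, the fingers measure 114 mm over their backs; the gripper's body (76 mm by 85 mm) begins 54 mm behind the grasp point. The pads swing forward as they close: fully open they stand 13 mm farther back than shut.
Start: joints at [-1.305, 0.116, 1.442, -0, 1.584, -0.038], TCP at [0.202, -0.644, 0.231] pointing down, gripper open.
Joint ranges: [-2.83, 2.83], [-0.83, 2.19], [0.07, 2.5], [-1.14, 4.28], [0.01, 3], [-2.97, 2.97]. Speed limits (rad/s): [1.89, 1.89, 2.22, 3.14, 3.14, 3.14].

INTERFACE

Orientations are given as a rotation vector (axis times angle).
In Python, from station import robot gives the robot as it stands. The module is installed in compiled form; this text tells all that it offers.
- The arm moves only by the shell command python3 -m jog 'ROWS' [FORCE]. ROWS is JSON, one flat list of numbers, 5 for each row, row after row: the finger opening in m, from 0 to 0.0854, then the shift along the world's x, y, z in m, then the turn about the world's z in rad. In form: [fingers, x, y, z, yaw, fingers, x, y, z, yaw, ...]. A call has 1 to 20 rows; each row is the pose to reach, as a shift and turn from the pose measured when the call began; what a row does not reach only later rows make up. A row lasts 1/12 s, in which the tool goes at most 41.7 mm and 7.16 degrees, less where a joint would pass 70% of its speed; a pose out of reach is approached as far as the arm can. A call with a gripper value outside its range is refused whole. The fingers move at their own pace and stop on an object; FORCE is the grip in N (left out, the last holds). Time passes only in rows, so rows that repeat a pose let the fingers close. It gives the time, the measured TCP pose, the force and the opening at its end, in the units of the state.
- robot.read_state(): the state, without advancing time (a new reading comes with each control period).
- robot.get_image(name): name is "scene" or "top" or "wrist"; returns a dict with "color" (384x512x3 uint8, red, green, blue), "z_map" (384x512 float32, m along the optical axis (not along the pixel's ray), 0 where there is no reading), "vfov" (degrees; the focal length in pixels is half the picture's height over the tangent of half this angle, whatever the lens; pixels are square), "cx", "cy" (the principal point, pixels), "camera_from_world" (4x4, takes a point from world to camera coordinates). Camera axes: x right, y up, looking along -z (the intrinsics and any distortion apply to the point x, -y, -z); pixel columns grow to the right and rows downward; lengths in m; the calibration is good to about 2 mm. A picture is of the moment at which its call begins.
- robot.job_done(): hands the job in, once; it reports no verdict.
The state is a dict: "time": time; "joints": joint angles; "qd": joint speeds; "joint_torque": joint torques, N m; "position": TCP position; "ee_rot": TCP orientation; "ft_force": force on the tool from outside, world axes, zero at the start; "moment": the same for the moment, N m; "width": finger opening in m.
Only numpy, scipy, OpenCV 4.12 (cv2) and the standard library are available. Lean on these libraries where they do the work, as an engineer would, in place of code of your own. Each camera call takes 0.05 s, during which the arm holds its last target. There are 200 camera calls.

TASK

Get the sanding box's filter tray ready for cleaning: lift the spring lock pin by its red handle and turn it anticlockwise into its rest notch so that it stays up by itself, then take the pull hook from the tool rest, hook it down into the finger hole in the tray's lip and draw the tray out to its stop, never touching the tray with the fingers. Leave the tray out and the pin parked, put the hook back in the empty place of the tool rest as it lay, and do not shift or knock over the other things.

Things in the scene. Friction and masses are not known exactly. Their poses are not given: they have to be found in the camera images.
- sanding_box: fixed grey downdraft sanding box, 240 mm deep (x), 340 wide, 120 tall, a grille on top and a clear shield, 4 mm thick, standing up to 230 mm along each side edge, from 34 mm behind the front face. Origin on the bench, 110 mm in front of the shut tray's finger hole and 146 mm in front of the box's front face; x points into the box, y to its left, z up. It stands on the robot's left or right, turned by up to 0.15 rad
- tray: aluminium filter tray, low in the box's front; slides out along the box's -x. Origin: finger hole's centre on the lip's upper face, 50 mm above the bench; axes as the box's. The lip is a level plate 5 mm thick, 210 wide, standing 58 mm out of the front face, 45 mm free below it; front edge 22 mm before the hole's centre. Drags with 2.5 N, stays where left
- finger_hole (a point): centre of the round finger hole (24 mm across, right through the 5 mm lip, nothing but the bench below it), on the lip's upper face; moves with the tray, axes as the box's
- tray_slide (a joint): how far the tray is out: 0 m shut, 0.100 m at its stop. Locked (about 1 mm of play) while the pin is down in the lip
- pin_lift (a joint): how far the lock pin is raised against its spring: 0 m locked, 0.0095 parked in the rest notch, 0.016 at most. Raise it 0.013 to 0.015 m before turning: the slotted collar stops the turn below 0.012 m. The spring takes 7.5 N at 0, 11 N at 0.014 m. Above 0.007 m the pin is clear of the tray
- pin_turn (a joint): turn of the red T handle, anticlockwise seen from above: 0 rad locked, 1.41 rad (81 degrees) in the rest notch, end stop at 1.5 rad
- tee_grip (a point): centre of the red T handle's bar on top of the lock pin: bar 44 mm long, 12 wide, 20 tall, centre 122 mm above the bench when locked. It stands 65 mm to the box's +y of the finger hole, 36 mm in front of the front face. The point's x runs along the bar: locked, it points straight into the box. The steel collar below (32 mm across) reaches up to 94 mm
- hook: pull hook, 180 mm long: pale wooden handle (flat sides 24 mm apart, 28 tall, from x = -85 to +25 mm), brass ferrule 20 mm across, 8 mm steel shank bent down at x = 95 mm. Origin: the grip point on the handle's axis; x along the shank to the bend, z up. 0.14 kg, balanced 20 to 30 mm ahead of the origin. It lies level in the rest, tip down, bend away from the robot, axis 64 mm above the bench
- hook_tip (a point): lower end of the hook's bent tip (8 mm thick), at x = 92, z = -40 mm of the hook
- tool_rest: fixed wooden tool rest, 155 x 205 mm: two rails (at x = -55 and +66 mm, 10 thick), each with three notches 34 mm wide, 16 deep, at y = -62, 0, +62; notch floors 50 mm high (robot's side, carries handles) and 60 mm (far side, carries shank and blades). Origin on the bench in its middle, x away from the robot, z up. Hook and two chisels lie along x, in any order, grip points over its line x = 0
- chisel_a: bystander: chisel with a dark wooden handle, in the tool rest (240 mm long)
- chisel_b: bystander: chisel with a black handle, in the tool rest (240 mm long)
- glue_bottle: bystander: white bottle, 60 mm across, 200 mm tall, behind the tool rest; origin under its middle
- wax_jar: bystander: amber jar, 56 mm across, 85 mm tall, close beside the tray's way out on the box's +y side; origin under its middle
- block_plane: bystander: steel block plane, 160 x 48 mm, about 60 mm tall, behind the tool rest
- sanding_block: bystander: cork sanding block, 90 x 62 x 28 mm, on the sanding box's top
- workpiece: bystander: dark board, 60 x 170 x 20 mm, on the sanding box's top
- tee: the red T handle of the lock pin as a body, axes as tee_grip, origin on the pin's axis at bench level when locked. The bracket that carries the pin covers the lip from 43 to 87 mm to the +y side of the finger hole
Mind the look-alikes: they are no part of the job. Of the things like the hook, leave any that is purple; of the rest the larger one is meant.

How it is judged:
On the way, in this order (a step that is already met when the one before it is completed fails the run):
1. the lock pin is lifted and turned into its rest notch, and stays up with the fingers off it (value of joint pin_lift above 0.007 m and value of joint pin_turn above 1.15 rad and contact force between the fingers and tee below 0.2 N), for 0.3 s.
2. the hook's tip is down through the tray's finger hole (z of hook_tip in the frame of finger_hole below -0.004 m and horizontal distance between hook_tip and finger_hole below 0.014 m), for 0.1 s.
3. the tray has been drawn out to its stop (within 10 mm) with the hook still in the hole (all of step 2 and value of joint tray_slide above 0.09 m), for 0.1 s.
At the end, for the whole second after the job is handed in: tray out to within 12 mm of its stop; pin still parked (up over 7 mm, turned over 1.15 rad); hook lying still in the notches of both rails of the rest as at the start: axis 55 to 72 mm high, upright within 0.25 rad, tip beyond the far rail, within 30 mm of its lengthwise position (value of joint tray_slide above 0.088 m and value of joint pin_lift above 0.007 m and value of joint pin_turn above 1.15 rad and x of hook in the frame of tool_rest between -0.03 and 0.03 m and y of hook in the frame of tool_rest between -0.085 and 0.085 m and z of hook in the frame of tool_rest between 0.055 and 0.072 m and z of hook_tip in the frame of tool_rest between 0.012 and 0.036 m and x of hook_tip in the frame of tool_rest above 0.05 m and angle between hook's own z axis and vertical below 0.25 rad and linear speed of hook below 0.02 m/s); the robot touches nothing.
It fails at once if the gripper's fingers touch the tray (over 1 N) (contact force between the fingers and tray above 1 N).
It fails at once if a chisel is shifted more than 30 mm or tipped over (distance of any of chisel_a, chisel_b from where it was at the start of the episode above 0.03 m or angle between any of chisel_a, chisel_b's own z axis and vertical above 0.5 rad).
It fails at once if the bottle, jar or plane is shifted more than 30 mm or tipped over (distance of any of glue_bottle, wax_jar, block_plane from where it was at the start of the episode above 0.03 m or angle between any of glue_bottle, wax_jar, block_plane's own z axis and vertical above 0.5 rad).
It fails at once if the sanding block or the board is shifted more than 30 mm or tipped over (distance of any of sanding_block, workpiece from where it was at the start of the episode above 0.03 m or angle between any of sanding_block, workpiece's own z axis and vertical above 0.5 rad).
It also fails if it takes over 72 s, if anything falls off the work surface, if the arm or the gripper's body presses on something with over 40 N, if the wrist force passes 120 N, or if a joint passes its speed limit or range.

## Working session

There is one attempt and no reset: what is moved stays moved. The work goes in short steps, Python scripts to look and compute and a shell command to move; the robot and the scene stay as the last step left them, time stands still between calls to the robot, and variables do not carry over. Pictures are saved under pics/ and viewed, about 8 in all and at most 12, crops included, and the job is handed in when it is done.

```bash
mkdir -p pics; cat > h.py <<'E'
import numpy as np, cv2
from station import robot
def get(n):
    im=robot.get_image(n); np.savez('/tmp/'+n+'.npz',**im); return im
def world(im,z=None):
    """point cloud HxWx3 in world from the z map"""
    h,w=im['z_map'].shape; f=h/2/np.tan(np.radians(float(im['vfov']))/2)
    u,v=np.meshgrid(np.arange(w),np.arange(h)); d=im['z_map']
    c=np.stack([(u-im['cx'])/f*d,-(v-im['cy'])/f*d,-d,np.ones_like(d)],-1)
    return (c@np.linalg.inv(im['camera_from_world']).T)[...,:3]
def ray(im,u,v,z):
    h=im['z_map'].shape[0]; f=h/2/np.tan(np.radians(float(im['vfov']))/2)
    M=np.linalg.inv(im['camera_from_world']); o=M[:3,3]
    d=M[:3,:3]@np.array([(u-im['cx'])/f,-(v-im['cy'])/f,-1]); return o+d*(z-o[2])/d[2]
def proj(im,p):
    h=im['z_map'].shape[0]; f=h/2/np.tan(np.radians(float(im['vfov']))/2)
    c=im['camera_from_world']@np.append(p,1); return im['cx']+f*c[0]/-c[2], im['cy']+f*c[1]/c[2]
E
python3 - <<'E'
from h import *
for n in('scene','top'):
    im=get(n); print(n,im['vfov'],im['cx'],im['cy'],(im['z_map']==0).mean(),[k for k in im]); print(np.linalg.inv(im['camera_from_world']).round(3))
    cv2.imwrite(f'pics/{n}.png',cv2.resize(im['color'][...,::-1],(800,600),interpolation=cv2.INTER_CUBIC))
s=robot.read_state();print(s['time'],s['position'],s['ee_rot'],s['ft_force'],s['width'])
E
```

```text
scene 52.41830729674091 253.21004300138387 184.7091271289933 0.0038604736328125 ['color', 'z_map', 'vfov', 'cx', 'cy', 'camera_from_world']
[[ 0.67  -0.638  0.38   0.935]
 [ 0.743  0.567 -0.356 -0.331]
 [ 0.012  0.52   0.854  0.947]
 [ 0.     0.     0.     1.   ]]
top 45.1353540845231 255.62154249982257 185.84353010586116 0.004130045572916667 ['color', 'z_map', 'vfov', 'cx', 'cy', 'camera_from_world']
[[ 0.023  0.994 -0.104  0.471]
 [-0.999  0.026  0.026  0.05 ]
 [ 0.028  0.104  0.994  1.135]
 [ 0.     0.     0.     1.   ]]
0.1 [ 0.20187353 -0.64392591  0.23067007] [-0.31515428  2.0589017  -2.05680704] [-0.03386405  0.53935616 -0.64649329] 0.08542512047728476
```

View pics/top.png

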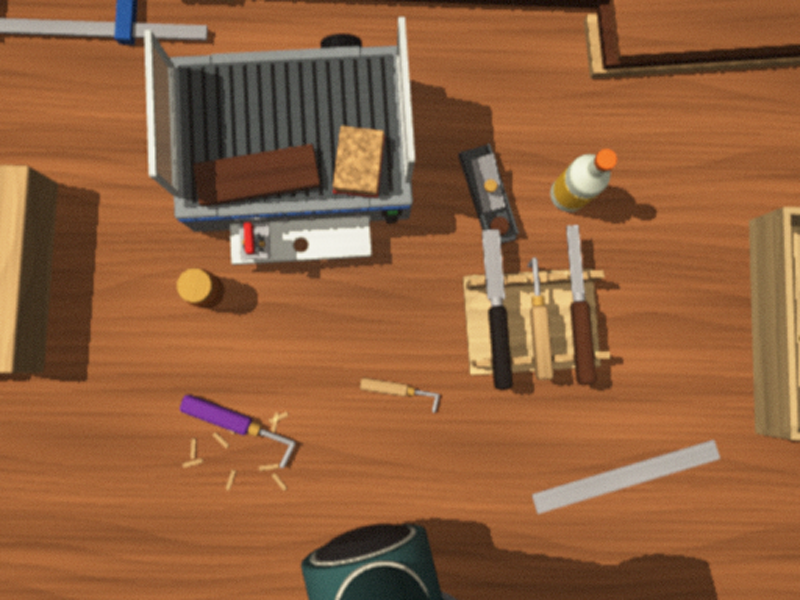

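View pics/scene.png

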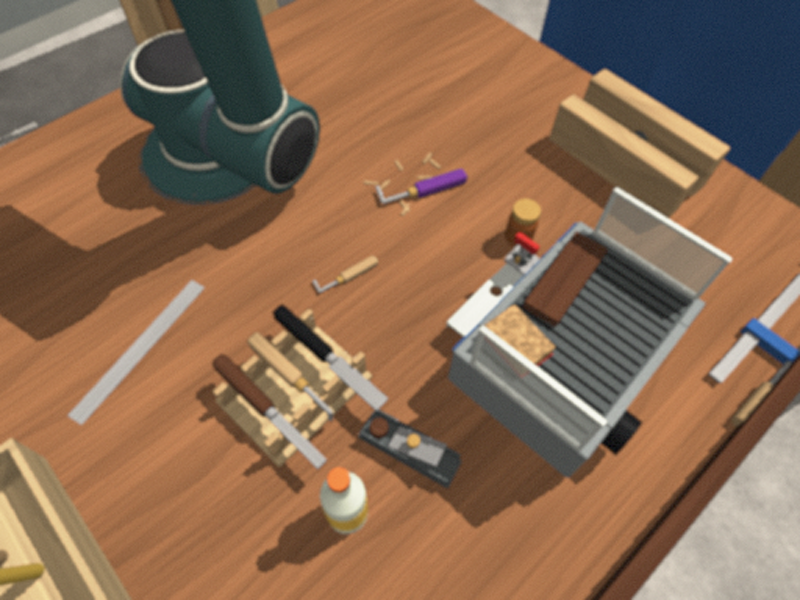

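The top picture shows the box at upper left, with the finger hole at (300,243), the red T at (250,238) and the jar at (198,288). The tool rest is at (535,320).

Candidates for the hook: purple at (235,420), excluded by its colour; a small pale one at (400,390); and the larger pale one in the rest's middle notch at (540,320). The last is the one meant: it is not purple, is larger, and lies in the rest.

```bash
python3 - <<'E'
from h import *
for n in('top','scene'):
    im=dict(np.load(f'/tmp/{n}.npz')); W=world(im); c=im['color'].astype(int); R,G,B=c[...,0],c[...,1],c[...,2]
    print(n)
    m=(R>140)&(G<70)&(B<70)&(W[...,2]>.09)&(W[...,2]<.16)&(W[...,0]<.8); P=W[m]; print('red',m.sum(),P.mean(0).round(4),np.percentile(P,[3,97],axis=0).round(4))
    q=P[P[:,2]>.127];print('redtop',len(q),q.mean(0).round(4)); 
    if len(q)>4: print(cv2.minAreaRect((q[:,:2]*1000).astype(np.float32)))
    # lip
    hs=W[...,2]
    m=(np.abs(hs-.05)<.008)&(c.min(2)>130)&(W[...,1]>0.0); P=W[m]
    if m.sum()>20: print('lip',m.sum(),P.mean(0).round(4),cv2.minAreaRect((P[:,:2]*1000).astype(np.float32)))
    # box front face top edge
    m=(np.abs(hs-.12)<.006)&(W[...,1]>-.05)&(W[...,0]>.5); P=W[m]
    if m.sum()>20: print('boxtop',m.sum(),cv2.minAreaRect((P[:,:2]*1000).astype(np.float32)))
im=dict(np.load('/tmp/top.npz'));W=world(im);c=im['color'].astype(int)
print('hole',ray(im,300*.64,243*.64,.05))
for k,(a,b,z) in dict(handle_near=(543,376,.078),handle_far=(539,304,.078),tip=(535,262,.068),blk_near=(503,385,.078),blk_far=(497,308,.078),dk_near=(586,381,.078),dk_far=(578,303,.078),rearrail1=(600,357,.066),rearrail0=(470,372,.066),far0=(468,281,.07),far1=(602,273,.07)).items():
    print(k,ray(im,a*.64,b*.64,z).round(4),W[int(b*.64),int(a*.64)].round(3))
for n,sc,x0,y0,x1,y1 in(('top',6,285,135,400,260),('top',6,130,125,250,180)):
    pass
cv2.imwrite('pics/crop.png',np.vstack([cv2.resize(im['color'][135:255,225:400,::-1],None,fx=3.2,fy=3.2,interpolation=cv2.INTER_CUBIC),cv2.resize(im['color'][125:190,110:285,::-1],None,fx=3.2,fy=3.2,interpolation=cv2.INTER_CUBIC)]))
E
```

```text
top
red 87 [0.6468 0.2369 0.1317] [[0.6264 0.2323 0.1281]
 [0.6669 0.2435 0.1351]]
redtop 86 [0.646  0.2382 0.1317]
((646.3927612304688, 238.3177490234375), (43.073768615722656, 9.757046699523926), 6.8938751220703125)
lip 1336 [0.6584 0.1493 0.0498] ((657.906494140625, 174.96875), (56.72058868408203, 209.7177734375), 5.351001739501953)
boxtop 11749 ((780.53076171875, 187.4909210205078), (299.7940673828125, 339.5828857421875), 6.420871257781982)
scene
red 60 [0.6443 0.2343 0.1302] [[0.6268 0.2294 0.1257]
 [0.6662 0.2404 0.133 ]]
redtop 55 [0.6447 0.2344 0.1306]
((646.2935180664062, 235.808837890625), (41.64665985107422, 12.177315711975098), 5.962724685668945)
lip 677 [0.6576 0.1369 0.0494] ((866.17138671875, 115.30915832519531), (179.21043395996094, 488.2793273925781), 84.12081909179688)
boxtop 8026 ((756.5386962890625, 353.4089660644531), (306.82159423828125, 714.0778198242188), 11.744287490844727)
hole [0.65292741 0.17446275 0.05      ]
handle_near [ 0.4612 -0.1902  0.078 ] [ 0.463 -0.19   0.074]
handle_far [ 0.5668 -0.184   0.078 ] [ 0.568 -0.183  0.073]
tip [ 0.6308 -0.18    0.068 ] [ 0.632 -0.179  0.07 ]
blk_near [ 0.4468 -0.1316  0.078 ] [ 0.448 -0.129  0.079]
blk_far [ 0.5593 -0.1218  0.078 ] [ 0.56  -0.122  0.076]
dk_near [ 0.4554 -0.2536  0.078 ] [ 0.457 -0.254  0.078]
dk_far [ 0.5697 -0.2421  0.078 ] [ 0.572 -0.24   0.076]
rearrail1 [ 0.4911 -0.2781  0.066 ] [ 0.492 -0.279  0.063]
rearrail0 [ 0.4645 -0.0845  0.066 ] [ 0.464 -0.091 -0.003]
far0 [ 0.5992 -0.0793  0.07  ] [ 0.604 -0.081  0.047]
far1 [ 0.6166 -0.2807  0.07  ] [ 0.618 -0.279  0.073]
```

View pics/crop.png

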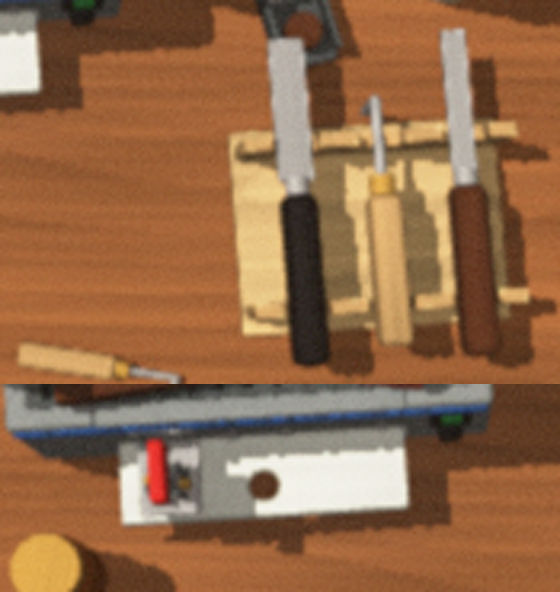

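The crop confirms it: the pale hook lies in the rest's middle notch at (388,230) between the two chisels. The hole is at (264,485) and the red bar at (157,470). Next I work out the geometry.

```bash
cat >> h.py <<'E'
from scipy.spatial.transform import Rotation as Ro
def tool():
    s=robot.read_state(); M=Ro.from_rotvec(s['ee_rot']).as_matrix()
    print('t',round(s['time'],2),'pos',s['position'].round(4) if hasattr(s['position'],'round') else s['position'],'jaw yaw',round(np.arctan2(M[1,2],M[0,2]),4),'fing',M[:,1].round(3),'q',np.round(s['joints'],3),'F',np.round(s['ft_force'],2),'w',round(s['width'],4)); return s,M
E
python3 - <<'E'
from h import *
tool()
im=dict(np.load('/tmp/top.npz'));W=world(im);c=im['color'].astype(int)
# hole centroid: dark pixels within lip
hsv=cv2.cvtColor(im['color'],cv2.COLOR_RGB2HSV)
sub=np.zeros(c.shape[:2],bool); sub[146:166,183:202]=1
m=sub&(c[...,0]-c[...,2]>30)&(c[...,2]<90); ys,xs=np.nonzero(m); print(len(xs),xs.mean(),ys.mean(),ray(im,xs.mean(),ys.mean(),.05))
# jar
m=(W[...,2]>.07)&(W[...,2]<.1)&(abs(W[...,0]-.58)<.06)&(abs(W[...,1]-.31)<.06);print('jar',W[m].mean(0))
# hook handle points
P=W[(W[...,2]>.066)&(W[...,2]<.09)&(W[...,0]>.44)&(W[...,0]<.585)&(abs(W[...,1]+.186)<.022)&(c[...,0]>150)]
print(len(P),P.mean(0),cv2.minAreaRect((P[:,:2]*1000).astype(np.float32)))
E
```

```text
t 0.1 pos [ 0.2019 -0.6439  0.2307] jaw yaw -1.267 fing [-0.     0.001 -1.   ] q [-1.305  0.116  1.442 -0.     1.584 -0.038] F [-0.03  0.54 -0.65] w 0.0854
60 191.88333333333333 156.53333333333333 [0.65049128 0.17464765 0.05      ]
jar [0.58479408 0.31737204 0.08416733]
532 [ 0.51839774 -0.18726478  0.07578238] ((520.1341552734375, -181.70578002929688), (125.2633285522461, 36.324764251708984), 4.693735599517822)
```

```bash
python3 -m jog '[0.04,0.444,0.881,0.02,-0.2,0.04,0.444,0.881,0.02,-0.2,0.04,0.444,0.881,0.02,-0.2,0.04,0.444,0.881,0.02,-0.2,0.04,0.444,0.881,0.02,-0.2,0.04,0.444,0.881,0.02,-0.2,0.04,0.444,0.881,0.02,-0.2,0.04,0.444,0.881,0.02,-0.2,0.04,0.444,0.881,0.02,-0.2,0.04,0.444,0.881,0.02,-0.2,0.04,0.444,0.881,0.02,-0.2,0.04,0.444,0.881,0.02,-0.2,0.04,0.444,0.881,0.02,-0.2,0.04,0.444,0.881,0.02,-0.2,0.04,0.444,0.881,0.02,-0.2,0.04,0.444,0.881,0.02,-0.2,0.04,0.444,0.881,0.02,-0.2,0.04,0.444,0.881,0.02,-0.2,0.04,0.444,0.881,0.02,-0.2,0.04,0.444,0.881,0.02,-0.2]' 60; python3 -c "
from h import *
tool()"
```

```text
time: 1.77
position: [0.5772, 0.1022, 0.2474]
ee_rot: [-0.113, 2.169, -2.167]
ft_force: [-0.4, -0.9, 0.8]
width: 0.0404
t 1.77 pos [0.5772 0.1022 0.2474] jaw yaw -1.4666 fing [-0.     0.001 -1.   ] q [ 1.310e-01 -8.100e-02  1.615e+00  1.000e-03  1.607e+00  1.598e+00] F [-0.44 -0.9   0.76] w 0.0404
```

```bash
python3 -m jog '[0.04,0.069,0.135,0,0,0.04,0.069,0.135,0,0,0.04,0.069,0.135,0,0,0.04,0.069,0.135,0,0,0.04,0.069,0.135,0,0,0.04,0.069,0.135,0,0,0.04,0.069,0.135,0,0]'; python3 - <<'E'
from h import *
tool()
im=get('wrist');W=world(im);c=im['color'].astype(int);R,G,B=c[...,0],c[...,1],c[...,2]
m=(R>120)&(G<80)&(B<80)&(W[...,2]>.1)&(W[...,2]<.16);P=W[m];print(m.sum(),np.percentile(P,[2,50,98],axis=0).round(4),im['z_map'].min())
if m.sum()>10:
    q=P[P[:,2]>np.median(P[:,2])-.004];print(cv2.minAreaRect((q[:,:2]*1000).astype(np.float32)))
cv2.imwrite('pics/w1.png',im['color'][...,::-1])
E
```

```text
time: 2.35
position: [0.6459, 0.2368, 0.247]
ee_rot: [-0.114, 2.169, -2.168]
ft_force: [0.2, 0.3, 0.8]
width: 0.0397
t 2.35 pos [0.6459 0.2368 0.247 ] jaw yaw -1.4666 fing [-0.001  0.    -1.   ] q [3.140e-01 1.410e-01 1.389e+00 1.000e-03 1.612e+00 1.781e+00] F [0.16 0.32 0.76] w 0.0397
8188 [[0.6391 0.1126 0.1234]
 [0.741  0.2159 0.1416]
 [0.7755 0.2795 0.1431]] 0.0
((735.2631225585938, 226.5807342529297), (57.52328872680664, 167.3130340576172), 11.492791175842285)
```

View pics/w1.png

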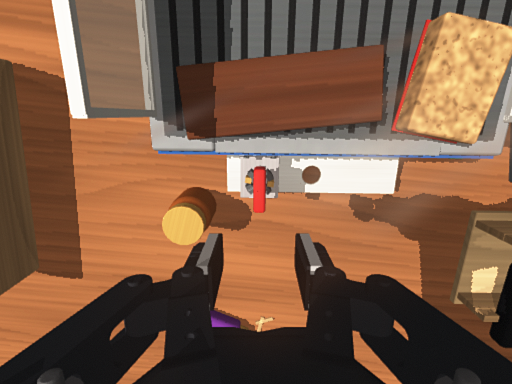

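The wrist view shows the red bar at (260,188), the hole at (311,174) and the jar at (185,222). I measure the bar and the hole from this closer view.

```bash
python3 - <<'E'
from h import *
im=dict(np.load('/tmp/wrist.npz'));W=world(im);c=im['color'].astype(int);R,G,B=c[...,0],c[...,1],c[...,2]
sub=np.zeros(R.shape,bool);sub[160:220,245:275]=1
m=sub&(R>120)&(G<70)&(B<70);P=W[m];print(m.sum(),P[:,2].min(),P[:,2].max())
q=P[P[:,2]>.127];print(len(q),q.mean(0),cv2.minAreaRect((q[:,:2]*1000).astype(np.float32)))
ys,xs=np.nonzero(m);r=cv2.minAreaRect(np.c_[xs,ys].astype(np.float32));print(r,ray(im,*r[0],.132))
sub[:]=0;sub[164:186,300:322]=1
m=sub&(R-B>20)&(B<110);ys,xs=np.nonzero(m);print(len(xs),xs.mean(),ys.mean(),xs.min(),xs.max(),ys.min(),ys.max(),ray(im,(xs.min()+xs.max())/2,(ys.min()+ys.max())/2,.05))
# lip edges
m=(abs(W[...,2]-.05)<.006)&(c.min(2)>170);q=W[m];q=q[(abs(q[:,0]-.66)<.05)];print(len(q),cv2.minAreaRect((q[:,:2]*1000).astype(np.float32)))
# front rim top edge: bins
m=(abs(W[...,2]-.12)<.005)&(W[...,0]>.66);q=W[m]
xs=[];
for y in np.arange(.05,.31,.01):
    s=q[abs(q[:,1]-y)<.004]
    if len(s)>5: xs.append((y,np.percentile(s[:,0],2)))
xs=np.array(xs);p=np.polyfit(xs[:,0],xs[:,1],1);print('front line slope',p,'yaw',-np.arctan(p[0]), np.std(xs[:,1]-np.polyval(p,xs[:,0])))
E
```

```text
513 -0.0005532714459561272 0.3891189909722575
497 [0.64748385 0.2360132  0.13181599] ((670.800048828125, 238.3711395263672), (92.35733795166016, 11.657331466674805), 5.655660152435303)
((259.0, 189.5), (45.0, 12.0), 90.0) [0.64797088 0.23613974 0.132     ]
255 310.6235294117647 174.44313725490196 302 319 166 183 [0.65180031 0.1721332  0.05      ]
3435 ((651.475830078125, 170.87120056152344), (44.82986831665039, 210.51437377929688), 5.135480880737305)
front line slope [-0.08417     0.70230824] yaw 0.08397207126248794 0.0009620211640199662
```

```bash
python3 -m jog '[0.04,0.001,-0.001,-0.04,-0.015,0.04,0.001,-0.001,-0.08,-0.015,0.04,0.001,-0.001,-0.11,-0.015,0.04,0.001,-0.001,-0.13,-0.015,0.04,0.001,-0.001,-0.142,-0.015,0.04,0.001,-0.001,-0.142,-0.015,0.0,0.001,-0.001,-0.142,-0.015,0.0,0.001,-0.001,-0.142,-0.015,0.0,0.001,-0.001,-0.142,-0.015,0.0,0.001,-0.001,-0.142,-0.015,0.0,0.001,-0.001,-0.142,-0.015,0.0,0.001,-0.001,-0.142,-0.015]' 60; python3 -c "
from h import *
tool()"
```

```text
time: 3.4
position: [0.6477, 0.2362, 0.1078]
ee_rot: [-0.094, 2.177, -2.172]
ft_force: [-1.8, 4.0, 6.4]
width: 0.0106
t 3.4 pos [0.6477 0.2362 0.1078] jaw yaw -1.4819 fing [ 0.003  0.002 -1.   ] q [0.312 0.202 1.548 0.002 1.389 1.794] F [-1.82  3.95  6.41] w 0.0106
```

```bash
python3 -m jog '[0.0,0,0,0.004,0,0.0,0,0,0.009,0,0.0,0,0,0.014,0,0.0,0,0,0.014,0,0.0,0,0,0.014,0]' 80; python3 -c "
from h import *
tool()"
```

```text
time: 3.82
position: [0.6475, 0.2362, 0.1216]
ee_rot: [-0.094, 2.177, -2.172]
ft_force: [1.3, 4.5, -12.1]
width: 0.0103
t 3.82 pos [0.6475 0.2362 0.1216] jaw yaw -1.4818 fing [ 0.002  0.003 -1.   ] q [0.312 0.193 1.535 0.002 1.411 1.794] F [  1.26   4.5  -12.11] w 0.0103
```

```bash
python3 -m jog '[0.0,0,0,0,0.1,0.0,0,0,0,0.2,0.0,0,0,0,0.3,0.0,0,0,0,0.4,0.0,0,0,0,0.5,0.0,0,0,0,0.6,0.0,0,0,0,0.6]'; python3 -c "
from h import *
s,M=tool();print(s['moment'])"
```

```text
time: 4.4
position: [0.6473, 0.2366, 0.121]
ee_rot: [-0.658, 1.822, -1.814]
ft_force: [0.8, 7.4, -12.1]
width: 0.0104
t 4.4 pos [0.6473 0.2366 0.121 ] jaw yaw -0.8749 fing [-0.     0.004 -1.   ] q [0.312 0.194 1.535 0.004 1.412 1.186] F [  0.76   7.39 -12.1 ] w 0.0104
[ 1.1416116  -0.22124348  0.03989769]
```

```bash
python3 -m jog '[0.0,0,0.001,0,0.1,0.0,0,0.001,0,0.2,0.0,0,0.001,0,0.3,0.0,0,0.001,0,0.4,0.0,0,0.001,0,0.5,0.0,0,0.001,0,0.6,0.0,0,0.001,0,0.7,0.0,0,0.001,0,0.8,0.0,0,0.001,0,0.82,0.0,0,0.001,0,0.82]'; python3 -c "
from h import *
s,M=tool();print(s['moment'])"
```

```text
time: 5.23
position: [0.6468, 0.2375, 0.1203]
ee_rot: [-1.184, 1.255, -1.247]
ft_force: [-3.7, 2.2, -12.2]
width: 0.0103
t 5.23 pos [0.6468 0.2375 0.1203] jaw yaw -0.0561 fing [-0.005  0.002 -1.   ] q [0.313 0.197 1.532 0.003 1.416 0.369] F [ -3.75   2.24 -12.17] w 0.0103
[ 0.39153078  0.4271379  -0.02751508]
```

Now I lower into the notch.

```bash
python3 -m jog '[0.0,0,0,-0.002,0,0.0,0,0,-0.004,0,0.0,0,0,-0.005,0,0.0,0,0,-0.005,0]'; python3 -c "
from h import *
s,M=tool();print(s['moment'])"
```

```text
time: 5.57
position: [0.647, 0.2376, 0.1171]
ee_rot: [-1.182, 1.256, -1.249]
ft_force: [-10.0, -1.0, 5.2]
width: 0.0099
t 5.57 pos [0.647  0.2376 0.1171] jaw yaw -0.0583 fing [-0.004  0.002 -1.   ] q [0.313 0.199 1.536 0.003 1.41  0.371] F [-10.04  -1.02   5.19] w 0.0099
[ 0.06468862  1.48602957 -0.00238994]
```

It is seated: 9.3 mm up, and the load has reversed to the notch floor. I release a little, keeping clear of the box face, and rise.

```bash
python3 -m jog '[0.024,0,0,0,0,0.024,0,0,0,0,0.024,0,0,0,0,0.024,0,0,0,0,0.024,0,0,0.02,0,0.024,0,0,0.06,0,0.024,0,0,0.1,0,0.024,-0.01,-0.04,0.13,0,0.024,-0.02,-0.08,0.13,0,0.024,-0.02,-0.08,0.13,0]'; python3 - <<'E'
from h import *
tool()
im=get('top');W=world(im);c=im['color'].astype(int);R,G,B=c[...,0],c[...,1],c[...,2]
m=(R>130)&(G<70)&(B<70)&(W[...,2]>.11)&(W[...,2]<.165)&(W[...,0]<.68)&(W[...,0]>.6);P=W[m]
if m.sum()>5: print(m.sum(),P.mean(0),P[:,2].max(),cv2.minAreaRect((P[:,:2]*1000).astype(np.float32)))
cv2.imwrite('pics/t2.png',cv2.resize(im['color'][110:290,90:400,::-1],None,fx=2.5,fy=2.5,interpolation=cv2.INTER_CUBIC))
im=get('wrist');cv2.imwrite('pics/w2.png',im['color'][...,::-1])
E
```

```text
time: 6.4
position: [0.6269, 0.1539, 0.2504]
ee_rot: [-1.178, 1.254, -1.253]
ft_force: [-0.4, -0.8, -0.2]
width: 0.0239
t 6.4 pos [0.6269 0.1539 0.2504] jaw yaw -0.0603 fing [ 0.001  0.002 -1.   ] q [0.2   0.047 1.484 0.002 1.609 0.261] F [-0.37 -0.75 -0.25] w 0.0239
7 [0.64112053 0.24277802 0.13659839] 0.14431175591308076 ((640.8971557617188, 243.04788208007812), (2.7263975143432617, 5.746570587158203), 29.551599502563477)
```

View pics/w2.png

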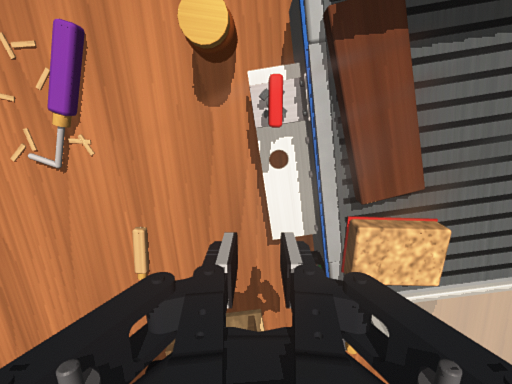

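The wrist view shows the red bar at (276,100), now lying across the box and parked, and the hole at (278,158). I measure them and go above the hook.

```bash
python3 - <<'E'
from h import *
im=dict(np.load('/tmp/wrist.npz'));W=world(im);c=im['color'].astype(int);R,G,B=c[...,0],c[...,1],c[...,2]
sub=np.zeros(R.shape,bool);sub[66:135,260:292]=1
m=sub&(R>120)&(G<70)&(B<70);q=W[m];print('bar',np.median(q,axis=0));ys,xs=np.nonzero(m);r=cv2.minAreaRect(np.c_[xs,ys].astype(np.float32));print(r,ray(im,*r[0],.142))
(u,v),(a,b),t=r
sub[:]=0;sub[147:170,267:292]=1
m=sub&(R-B>20)&(B<110);ys,xs=np.nonzero(m);print(len(xs),xs.min(),xs.max(),ys.min(),ys.max(),ray(im,(xs.min()+xs.max())/2,(ys.min()+ys.max())/2,.05))
E
python3 -m jog '[0.042,-0.082,-0.340,0,-1.436,0.042,-0.082,-0.340,0,-1.436,0.042,-0.082,-0.340,0,-1.436,0.042,-0.082,-0.340,0,-1.436,0.042,-0.082,-0.340,0,-1.436,0.042,-0.082,-0.340,0,-1.436,0.042,-0.082,-0.340,0,-1.436,0.042,-0.082,-0.340,0,-1.436,0.042,-0.082,-0.340,0,-1.436,0.042,-0.082,-0.340,0,-1.436,0.042,-0.082,-0.340,0,-1.436,0.042,-0.082,-0.340,0,-1.436,0.042,-0.082,-0.340,0,-1.436,0.042,-0.082,-0.340,0,-1.436]'
python3 - <<'E'
from h import *
tool()
im=get('wrist');cv2.imwrite('pics/w3.png',im['color'][...,::-1])
im=get('top');cv2.imwrite('pics/t3.png',im['color'][...,::-1])
E
```

```text
bar [0.64556484 0.23522238 0.1404465 ]
((275.5, 100.5), (51.0, 13.0), 90.0) [0.64548606 0.23577676 0.142     ]
274 269 287 150 167 [0.65096609 0.17211    0.05      ]
time: 7.67
position: [0.5455, -0.1836, 0.2476]
ee_rot: [-0.082, 2.184, -2.179]
ft_force: [0.1, 0.6, 1.1]
width: 0.0418
t 7.67 pos [ 0.5455 -0.1836  0.2476] jaw yaw -1.4941 fing [ 0.002  0.002 -1.   ] q [-0.37  -0.105  1.637  0.003  1.609  1.124] F [0.08 0.62 1.09] w 0.0418
```

View pics/w3.png

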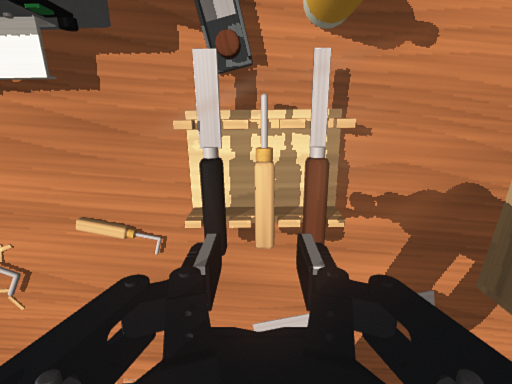

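The hook handle runs from (265,247) to the ferrule at (264,155), the bend is at (264,96), and a chisel lies on each side. I measure it.

```bash
python3 - <<'E'
from h import *
im=dict(np.load('/tmp/wrist.npz'));W=world(im)
n=ray(im,264.8,246,.078);f=ray(im,264.5,163,.078);b=ray(im,264,94.5,.068)
print(n,f,b,np.arctan2(*(f-n)[[1,0]]),np.arctan2(*(b-n)[[1,0]]))
for u,v in((265,240),(265,200),(265,170),(264,110)):print(W[v,u].round(4))
for v in range(170,246,15):
    r=W[v,240:290]; k=np.nonzero((r[:,2]>.066)&(r[:,2]<.09))[0]; k=k[(k+240>250)&(k+240<280)]; print(v,k.min()+240,k.max()+240,ray(im,(k.min()+k.max())/2+240,v,.078).round(4))
for v in(124,223): print([ (u,W[v,u].round(3).tolist()) for u in (180,240,290,340)])
E
```

```text
[ 0.46218578 -0.19783846  0.078     ] [ 0.56462007 -0.18907207  0.078     ] [ 0.63767624 -0.18273298  0.068     ] 0.08537266057489945 0.08586419861144473
[ 0.4699 -0.1975  0.0773]
[ 0.5215 -0.1932  0.0788]
[ 0.5564 -0.1903  0.0765]
[ 0.6216 -0.1841  0.0672]
170 254 274 [ 0.5566 -0.1892  0.078 ]
185 254 274 [ 0.5391 -0.1906  0.078 ]
200 255 274 [ 0.5212 -0.1926  0.078 ]
215 255 274 [ 0.5026 -0.1942  0.078 ]
230 255 273 [ 0.4833 -0.1951  0.078 ]
245 256 273 [ 0.4635 -0.1974  0.078 ]
[(180, [0.6, -0.094, 0.075]), (240, [0.605, -0.159, 0.076]), (290, [0.609, -0.214, 0.074]), (340, [0.613, -0.268, 0.076])]
[(180, [0.452, -0.073, -0.0]), (240, [0.485, -0.165, 0.066]), (290, [0.49, -0.227, 0.066]), (340, [0.495, -0.29, 0.066])]
```

```bash
python3 -m jog '[0.042,-0.003,-0.007,-0.04,0.009,0.042,-0.003,-0.007,-0.08,0.009,0.042,-0.003,-0.007,-0.12,0.009,0.042,-0.003,-0.007,-0.15,0.009,0.042,-0.003,-0.007,-0.175,0.009,0.042,-0.003,-0.007,-0.195,0.009,0.042,-0.003,-0.007,-0.202,0.009,0.042,-0.003,-0.007,-0.202,0.009,0.0,-0.003,-0.007,-0.202,0.009,0.0,-0.003,-0.007,-0.202,0.009,0.0,-0.003,-0.007,-0.202,0.009,0.0,-0.003,-0.007,-0.202,0.009,0.0,-0.003,-0.007,-0.202,0.009]' 70; python3 -c "
from h import *
tool()"
```

```text
time: 8.85
position: [0.5432, -0.1909, 0.0475]
ee_rot: [-0.089, 2.177, -2.174]
ft_force: [0.5, 0.9, 7.7]
width: 0.0229
t 8.85 pos [ 0.5432 -0.1909  0.0475] jaw yaw -1.4848 fing [ 0.004  0.001 -1.   ] q [-0.384  0.011  1.858  0.003  1.269  1.1  ] F [0.46 0.89 7.71] w 0.0229
```

```bash
python3 -m jog '[0.0,0,0,0.03,0,0.0,0,0,0.06,0,0.0,0,0,0.1,0,0.0,0,0,0.14,0,0.0,0,0,0.14,0,0.0,0.005,0.04,0.14,0.005,0.0,0.005,0.08,0.14,0.005,0.0,0.01,0.12,0.14,0.005,0.0,0.01,0.16,0.14,0.005,0.0,0.015,0.2,0.14,0.005,0.0,0.017,0.24,0.14,0.005,0.0,0.017,0.28,0.14,0.005,0.0,0.017,0.31,0.14,0.005,0.0,0.017,0.335,0.14,0.005,0.0,0.017,0.355,0.14,0.005,0.0,0.017,0.355,0.14,0.005,0.0,0.017,0.355,0.14,0.005,0.0,0.017,0.355,0.14,0.005]'
python3 - <<'E'
from h import *
tool()
for n in('wrist','scene'):
    im=get(n);cv2.imwrite(f'pics/{n}4.png',im['color'][...,::-1])
a=cv2.imread('pics/wrist4.png');im=dict(np.load('/tmp/scene.npz'));u,v=proj(im,[.651,.172,.1]);u,v=int(u),int(v)
b=cv2.resize(im['color'][v-55:v+55,u-60:u+60,::-1],None,fx=2.4,fy=2.4,interpolation=cv2.INTER_CUBIC);print(u,v,a.shape,b.shape)
o=np.zeros((384,800,3),np.uint8);o[:,:512]=a;o[:b.shape[0],512:512+b.shape[1]]=b[:, :288];cv2.imwrite('pics/c4.png',o)
E
```

```text
time: 10.35
position: [0.5602, 0.1638, 0.1875]
ee_rot: [-0.094, 2.174, -2.172]
ft_force: [-0.1, 0.6, -1.1]
width: 0.0231
t 10.35 pos [0.5602 0.1638 0.1875] jaw yaw -1.4796 fing [ 0.004  0.001 -1.   ] q [ 0.241 -0.071  1.702  0.     1.505  1.72 ] F [-0.09  0.62 -1.1 ] w 0.0231
320 174 (384, 512, 3) (264, 288, 3)
```

View pics/c4.png

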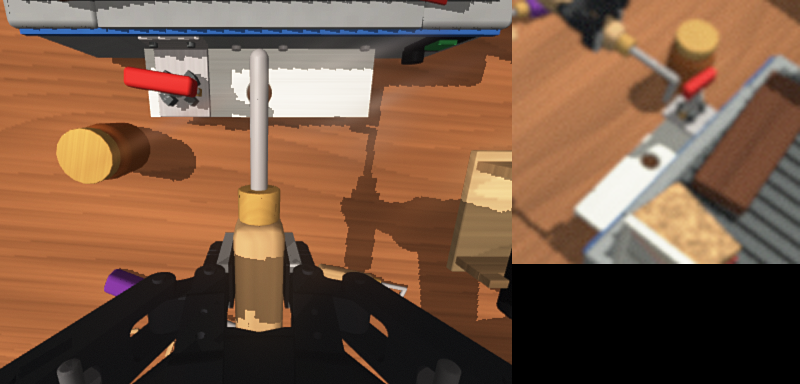

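The hook is held level: shank from (258,190) to the bend at (260,55), with the hole seen behind it at (259,93). I measure the shank line and the bend in world coordinates.

```bash
python3 - <<'E'
from h import *
im=dict(np.load('/tmp/wrist.npz'));W=world(im)
for v in(54,58,65,80,100,130,160,180):
    r=W[v,235:285]; k=np.nonzero((r[:,2]>.17)&(r[:,2]<.24))[0]
    if len(k): u=(k.min()+k.max())/2+235; print(v,u,len(k),W[v,int(round(u))].round(4),r[k,2].max().round(4))
sc=dict(np.load('/tmp/scene.npz'));S=world(sc)
c=sc['color'].astype(int)
p=S.reshape(-1,3);m=(p[:,0]>.6)&(p[:,0]<.68)&(abs(p[:,1]-.172)<.03)&(p[:,2]>.13)&(p[:,2]<.24);q=p[m];o=np.argsort(q[:,2]);print(len(q));print(q[o[:12]].round(4));print(q[q[:,0].argsort()[-6:]].round(4))
# hole in scene
u,v=proj(sc,[.651,.172,.05]);u,v=int(u),int(v);win=c[v-8:v+9,u-8:u+9]
mm=(win[...,0]-win[...,2]>15)&(win[...,2]<100);ys,xs=np.nonzero(mm);print('hole',ray(sc,xs.mean()+u-8,ys.mean()+v-8,.05),len(xs))
E
```

```text
54 259.0 17 [0.654  0.1716 0.2066] 0.2077
58 259.0 18 [0.6522 0.1715 0.208 ] 0.2082
65 259.0 19 [0.6497 0.1713 0.2081] 0.2082
80 259.0 19 [0.6443 0.1708 0.2064] 0.2083
100 258.5 18 [0.6365 0.1705 0.2066] 0.2094
130 258.5 18 [0.6244 0.1694 0.2081] 0.2085
160 258.5 18 [0.6116 0.1682 0.2079] 0.2085
180 258.5 18 [0.6026 0.1674 0.2078] 0.208
108
[[0.6537 0.1716 0.1657]
 [0.6532 0.1678 0.1688]
 [0.6533 0.1709 0.1703]
 [0.6502 0.167  0.1706]
 [0.6519 0.1688 0.1706]
 [0.6495 0.1669 0.1741]
 [0.6513 0.1685 0.1745]
 [0.6547 0.1718 0.1751]
 [0.6535 0.1692 0.1762]
 [0.6537 0.1722 0.1778]
 [0.6488 0.1702 0.1786]
 [0.651  0.1676 0.1792]]
[[0.6558 0.1703 0.1901]
 [0.656  0.1672 0.2012]
 [0.656  0.1736 0.2034]
 [0.656  0.1703 0.2024]
 [0.6567 0.1701 0.1871]
 [0.6571 0.1698 0.1999]]
hole [0.64113647 0.17169024 0.05      ] 43
```

```bash
python3 -m jog '[0.0,0,0,-0.04,0,0.0,0,0,-0.075,0,0.0,0,0,-0.1,0,0.0,0,0,-0.11,0,0.0,0,0,-0.116,0,0.0,0,0,-0.12,0,0.0,0,0,-0.124,0,0.0,0,0,-0.124,0]'
python3 - <<'E'
from h import *
tool()
for n in('wrist',):
    im=get(n);cv2.imwrite(f'pics/{n}5.png',im['color'][...,::-1])
E
```

```text
time: 11.12
position: [0.5608, 0.1633, 0.0643]
ee_rot: [-0.092, 2.174, -2.171]
ft_force: [-0.2, -0.1, -2.5]
width: 0.0232
t 11.12 pos [0.5608 0.1633 0.0643] jaw yaw -1.4809 fing [ 0.006  0.002 -1.   ] q [0.24  0.012 1.828 0.    1.296 1.72 ] F [-0.15 -0.13 -2.55] w 0.0232
```

View pics/wrist5.png

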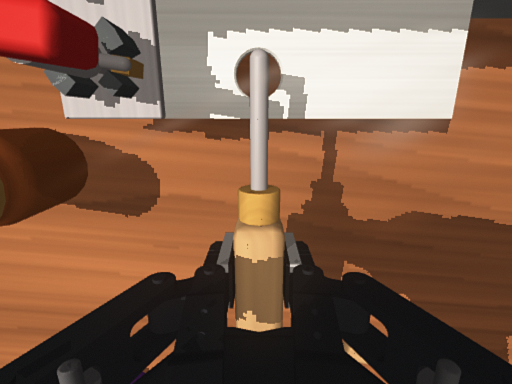

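The tip is in the hole at (259,75), centred, with no contact force. I lower 7 mm more and draw.

```bash
python3 -m jog '[0.0,0,0,-0.004,0,0.0,0,0,-0.007,0,0.0,-0.005,-0.0004,-0.007,0,0.0,-0.01,-0.0009,-0.007,0,0.0,-0.02,-0.0018,-0.007,0,0.0,-0.03,-0.0026,-0.007,0,0.0,-0.04,-0.0035,-0.007,0,0.0,-0.05,-0.0044,-0.007,0,0.0,-0.06,-0.0053,-0.007,0,0.0,-0.07,-0.0062,-0.007,0,0.0,-0.08,-0.007,-0.007,0,0.0,-0.09,-0.008,-0.007,0,0.0,-0.097,-0.0085,-0.007,0,0.0,-0.103,-0.009,-0.007,0,0.0,-0.103,-0.009,-0.007,0]'
python3 -c "
from h import *
tool()"
```

```text
time: 12.42
position: [0.4566, 0.1543, 0.0574]
ee_rot: [-0.093, 2.174, -2.171]
ft_force: [0.7, -0.4, -2.1]
width: 0.0232
t 12.42 pos [0.4566 0.1543 0.0574] jaw yaw -1.4805 fing [ 0.005  0.002 -1.   ] q [ 0.273 -0.215  2.049  0.     1.303  1.753] F [ 0.7  -0.37 -2.05] w 0.0232
```

```bash
python3 -m jog '[0.0,-0.002,0,0,0,0.0,-0.004,0,0,0,0.0,-0.006,0,0,0,0.0,-0.006,0,0,0]'
python3 - <<'E'
from h import *
tool()
im=get('wrist');W=world(im);cv2.imwrite('pics/wrist6.png',im['color'][...,::-1])
t=get('top');W=world(t);c=t['color'].astype(int)
m=(abs(W[...,2]-.05)<.008)&(c.min(2)>130)&(W[...,1]>0.02)&(W[...,0]>.4)&(W[...,0]<.75);q=W[m]
for y in (.10,.12,.22,.24,.26):
    s=q[abs(q[:,1]-y)<.006]
    if len(s): print(y,len(s),s[:,0].min().round(4),s[:,0].max().round(4))
E
```

```text
time: 12.75
position: [0.4526, 0.1544, 0.0578]
ee_rot: [-0.086, 2.172, -2.168]
ft_force: [25.1, 0.6, -14.0]
width: 0.0229
t 12.75 pos [0.4526 0.1544 0.0578] jaw yaw -1.4808 fing [ 0.011  0.002 -1.   ] q [ 2.760e-01 -2.290e-01  2.059e+00 -1.000e-03  1.301e+00  1.757e+00] F [ 25.13   0.65 -14.02] w 0.0229
0.1 158 0.5372 0.6766
0.12 153 0.5344 0.6833
0.22 139 0.5251 0.6831
0.24 141 0.5245 0.6082
0.26 147 0.5216 0.6261
```

View pics/wrist6.png

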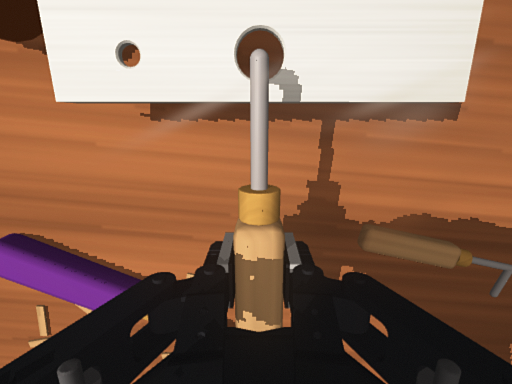

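The 25 N reaction and the lip edge at x≈0.534, about 100 mm out, show the tray at its stop, with the tip still in the hole at (259,55). I back off to the hole's centre and lift straight out.

```bash
python3 -m jog '[0.0,0.004,0,0,0,0.0,0.009,0.0005,0,0,0.0,0.009,0.0005,0,0,0.0,0.009,0.0005,0,0,0.0,0.009,0.0005,0.005,0,0.0,0.009,0.0005,0.012,0,0.0,0.009,0.0005,0.02,0,0.0,0.009,0.0005,0.04,0,0.0,0.009,0.0005,0.08,0,0.0,0.009,0.0005,0.12,0,0.0,0.009,0.0005,0.135,0,0.0,0.009,0.0005,0.135,0,0.0,0.009,0.0005,0.135,0]'
python3 - <<'E'
from h import *
s,M=tool()
im=get('wrist');W=world(im);cv2.imwrite('pics/wrist7.png',im['color'][...,::-1])
for v in(50,54,58,65,100,140,180,230,245):
    r=W[v,235:285]; k=np.nonzero((r[:,2]>.15)&(r[:,2]<.25))[0]
    if len(k): u=(k.min()+k.max())/2+235; print(v,u,len(k),W[v,int(round(u))].round(4),(W[v,int(round(u))]-s['position']).round(4))
t=get('top');W=world(t);c=t['color'].astype(int)
m=(abs(W[...,2]-.05)<.008)&(c.min(2)>130)&(W[...,0]>.4)&(W[...,0]<.75);q=W[m]
for y in (.10,.12,.22,.24,.26):
    x=q[abs(q[:,1]-y)<.006]
    if len(x): print(y,len(x),x[:,0].min().round(4))
E
```

```text
time: 13.93
position: [0.4618, 0.1549, 0.194]
ee_rot: [-0.084, 2.172, -2.167]
ft_force: [-0.8, -0.1, -2.8]
width: 0.0229
t 13.93 pos [0.4618 0.1549 0.194 ] jaw yaw -1.4808 fing [ 0.012  0.003 -1.   ] q [ 2.720e-01 -3.000e-01  1.890e+00 -1.000e-03  1.539e+00  1.753e+00] F [-0.82 -0.08 -2.77] w 0.0229
50 258.5 10 [0.5569 0.1632 0.2135] [0.0951 0.0083 0.0196]
54 259.0 17 [0.5551 0.1627 0.2155] [0.0933 0.0077 0.0216]
58 259.0 19 [0.5537 0.1625 0.2152] [0.0919 0.0076 0.0213]
65 259.0 19 [0.5513 0.1623 0.2143] [0.0895 0.0074 0.0203]
100 258.5 18 [0.5379 0.1615 0.2148] [0.0761 0.0066 0.0209]
140 258.5 18 [0.5216 0.1601 0.2144] [0.0598 0.0052 0.0205]
180 258.5 18 [0.5037 0.1585 0.213 ] [0.0419 0.0036 0.019 ]
230 259.0 49 [0.4824 0.1561 0.2203] [0.0206 0.0012 0.0263]
245 259.5 50 [0.4767 0.1552 0.2236] [0.0149 0.0003 0.0296]
0.1 152 0.5371
0.12 156 0.5343
0.22 108 0.5365
0.24 125 0.5313
0.26 139 0.5262
```

```bash
python3 -m jog '[0.0,0.008,-0.035,0,0,0.0,0.016,-0.07,0,0,0.0,0.026,-0.11,0,-0.004,0.0,0.036,-0.15,0,-0.004,0.0,0.045,-0.19,0,-0.004,0.0,0.055,-0.23,0,-0.004,0.0,0.064,-0.27,0,-0.004,0.0,0.073,-0.31,0,-0.004,0.0,0.0795,-0.338,0,-0.004,0.0,0.0814,-0.346,0,-0.004,0.0,0.0814,-0.346,0,-0.004,0.0,0.0814,-0.346,0,-0.004,0.0,0.0814,-0.346,0,-0.004]'
python3 - <<'E'
from h import *
s,M=tool()
im=get('wrist');W=world(im)
for v in(58,100,140,180):
    r=W[v,235:285]; k=np.nonzero((r[:,2]>.15)&(r[:,2]<.25))[0]
    if len(k): u=(k.min()+k.max())/2+235; print(v,u,len(k),W[v,int(round(u))].round(4))
for z in (.075,):
    m=(abs(W[...,2]-z)<.004);print(m.sum())
cv2.imwrite('pics/wrist8.png',im['color'][...,::-1])
E
```

```text
time: 15.12
position: [0.5422, -0.1901, 0.191]
ee_rot: [-0.086, 2.176, -2.171]
ft_force: [-0.7, 0.5, -2.3]
width: 0.0229
t 15.12 pos [ 0.5422 -0.1901  0.191 ] jaw yaw -1.484 fing [ 0.008  0.002 -1.   ] q [-0.384 -0.093  1.718  0.005  1.511  1.1  ] F [-0.74  0.46 -2.34] w 0.0229
58 259.0 19 [ 0.6345 -0.1828  0.2106]
100 258.5 18 [ 0.6184 -0.1838  0.2116]
140 258.5 16 [ 0.6021 -0.1852  0.2107]
180 258.5 18 [ 0.5848 -0.1867  0.2127]
6544
```

View pics/wrist8.png

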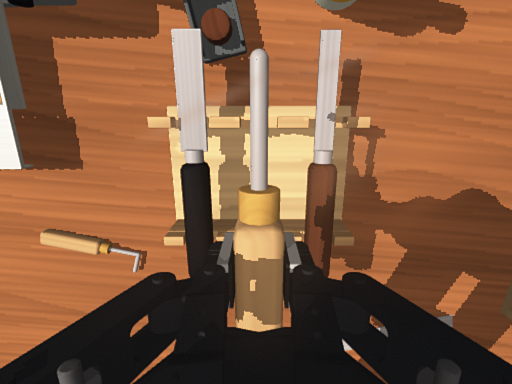

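The hook is over its notch, with the shank at (259,122) midway between the rail teeth at 240 and 278. I lower it in.

```bash
python3 -m jog '[0.0,0.001,-0.0008,-0.035,0,0.0,0.001,-0.0008,-0.07,0,0.0,0.001,-0.0008,-0.1,0,0.0,0.001,-0.0008,-0.12,0,0.0,0.001,-0.0008,-0.132,0,0.0,0.001,-0.0008,-0.139,0,0.0,0.001,-0.0008,-0.142,0,0.0,0.001,-0.0008,-0.142,0]'
python3 -c "
from h import *
tool()"
```

```text
time: 15.83
position: [0.5436, -0.1906, 0.0499]
ee_rot: [-0.086, 2.174, -2.171]
ft_force: [-0.2, -0.0, -1.1]
width: 0.0229
t 15.83 pos [ 0.5436 -0.1906  0.0499] jaw yaw -1.4831 fing [ 0.009  0.002 -1.   ] q [-0.384  0.007  1.858  0.005  1.269  1.098] F [-0.21 -0.   -1.15] w 0.0229
```

```bash
python3 -m jog '[0.0,0,0,-0.0025,0,0.0,0,0,-0.0025,0,0.03,0,0,-0.0025,0,0.03,0,0,-0.0025,0,0.042,0,0,-0.0025,0,0.042,0,0,-0.0025,0,0.042,0,0,-0.0025,0,0.042,0,0,0.01,0,0.042,0,0,0.04,0,0.042,0,0,0.08,0,0.042,0,0,0.12,0,0.042,0,0,0.16,0,0.042,0,0,0.2,0,0.042,0,0,0.2,0]'
python3 - <<'E'
from h import *
s,M=tool()
im=get('wrist');W=world(im)
print('handle',ray(im,264.8,246,.078),W[240,265],W[170,265],W[110,264])
for v in range(170,246,15):
    r=W[v,240:290]; k=np.nonzero((r[:,2]>.066)&(r[:,2]<.09))[0]; k=k[(k+240>248)&(k+240<282)]
    if len(k): print(v,k.min()+240,k.max()+240,ray(im,(k.min()+k.max())/2+240,v,.078).round(4),r[k,2].max().round(4))
a=im['color'][...,::-1]
t=get('top');b=cv2.resize(t['color'][100:260,100:400,::-1],(512,273)) 
cv2.imwrite('pics/fin.png',np.vstack([cv2.resize(a,(430,322)),cv2.resize(b,(430,229))]))
E
```

```text
time: 17.0
position: [0.5451, -0.1911, 0.2599]
ee_rot: [-0.074, 2.164, -2.171]
ft_force: [0.1, -0.3, 1.6]
width: 0.0422
t 17.0 pos [ 0.5451 -0.1911  0.2599] jaw yaw -1.4831 fing [ 0.019 -0.002 -1.   ] q [-0.384 -0.114  1.626  0.005  1.611  1.099] F [ 0.14 -0.34  1.64] w 0.0422
handle [ 0.45974445 -0.207915    0.078     ] [ 0.46708148 -0.20754518  0.07592069] [ 0.55686554 -0.19917745  0.07625185] [ 6.27251760e-01 -1.93352857e-01 -5.55954419e-04]
170 249 267 [ 0.5565 -0.1909  0.078 ] 0.0786
185 249 267 [ 0.5384 -0.1924  0.078 ] 0.0786
200 249 267 [ 0.5197 -0.194   0.078 ] 0.0791
215 249 266 [ 0.5005 -0.1951  0.078 ] 0.0795
230 249 266 [ 0.4807 -0.1968  0.078 ] 0.0794
245 252 263 [ 0.4603 -0.1985  0.078 ] 0.0779
```

View pics/fin.png

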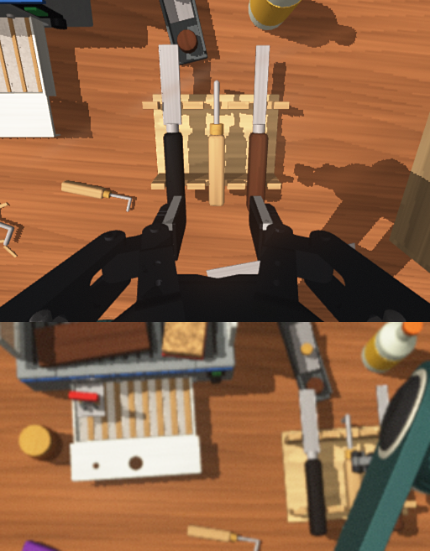

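```bash
python3 - <<'E'
from h import *
tool(); print(robot.job_done())
E
```

```text
t 17.1 pos [ 0.544  -0.1907  0.2527] jaw yaw -1.4831 fing [ 0.012  0.    -1.   ] q [-0.384 -0.111  1.635  0.005  1.607  1.099] F [ 0.45  0.22 -0.74] w 0.0418
the job is handed in; nothing more can be done
None
```

The job is done and handed in at about 17 s of the 72 s allowed; the hand-in gives no verdict, so what follows is from my own checks.

- **Pin:** I lifted it about 14 mm, turned it about 1.42 rad anticlockwise and let it down into the rest notch. After release, the bar's top measured about 9 mm higher than when locked. In the last picture the bar still lies crosswise, as parked.
- **Tray:** I drew it out with the larger pale hook from the rest, leaving the purple and the small hooks alone. At the end of the pull the reaction was 25 N, and the lip's edge had moved about 100 mm, so it was at its stop. The edge had not moved after I lifted the hook out. The fingers were kept about 70 mm away from the lip throughout.
- **Hook:** It is back in its middle notch, level, with the handle top about 78 mm high at both ends and within about 3 mm of where it lay. The chisels, bottle, plane, jar, sanding block and board look unmoved by eye. The gripper is clear above the rest.

Two readings disagreed:
- **Hole position:** The side camera put the finger hole about 10 mm nearer the robot than the other views. I went with the wrist and top cameras, and the tip went in without contact.
- **Hook angle:** The pull seems to have pitched the hook slightly in the grip, by 0.04 rad at most. It still lay level once released.

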